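# Pill box back in its recess, then the shoehorn out from under the deck

### The job

The pill box has been left lying across the open bay of the hall organiser: put it back into the long recess cut in the organiser's deck, lying flat and square on the recess floor, lids up, and let go of it. Then take the shoehorn out of the well: it is longer than the opening, so lift its handle first and draw it out at a slant from under the deck. Finish while still holding the shoehorn in the gripper, still and in the air, all of it at least 5 cm above the organiser's deck (do not put it down), with the pill box left in its recess and the other things on the shelf and in the tray left undisturbed.

Things in the scene. Friction and masses are not known exactly. Their poses are not given: they have to be found in the camera images.
- organiser: Stepped wooden hall organiser fixed to the shelf, 266 (its x) by 234 mm (its y). Origin: centre of its underside, z up. From x -133 to 5 mm it is roofed by a deck, top at height 74 mm, underside at 58; from x 5 to 133 it is open on top with 8 mm walls 50 high, the end wall (at +x) 44. A tray beside the bay (y -109 to -19, floor at 25 mm, behind an 8 mm divider 50 high) holds a nail clipper and a hair clip.
- recess (a point): Centre of the floor of the recess cut in the deck's top, at organiser x -70, y -18, height 66 mm; axes of the organiser. The recess is 174 mm long along y, 42 mm wide along x and 8 mm deep, with upright sides: the pill box goes in with 2 mm to spare on each side.
- bay (a point): Centre of the well's opening (the bay, 120 by 120 mm) at rim height 50 mm, at organiser x 65, y 49; axes of the organiser. The well below runs on in -x under the deck: x -125 to 125, y -11 to 109 mm in all, floor at height 8 mm. Only x 5 to 125 is open above.
- pill_box_centre (a point): Centre (half-way up) of the closed plastic pill box with a row of seven flip-top lids: 170 mm long (its x), 38 wide (its y), 26 high, lids on top (+z), lower edges relieved by 2 mm, 50 to 100 g. It starts across the bay, resting on the wall and the divider at the well's two sides, its long side roughly along the organiser's y. Either way round fits the recess.
- shoehorn_handle (a point): Middle of the shoehorn's wooden handle, half-way up; x points from blade to handle, z up as it lies. Rigid, 225 mm long, 70 to 120 g: handle 105 long, 24 wide (y), 18 thick, then a hollow steel blade up to 42 wide, 14 deep. It lies flat on the well's floor nearly along the organiser's x, handle in the bay, blade under the deck. Its balance point is some 35 mm from here towards the blade.
- shoehorn_top_end (a point): End of the shoehorn's handle, at mid thickness: 52 mm from the middle of the handle along the shoehorn's +x.
- shoehorn_blade_tip (a point): Tip of the shoehorn's blade: 173 mm from the middle of the handle along the shoehorn's -x, and 7.5 mm nearer its underside.
- shoehorn: The shoehorn as a whole; origin on its underside, 60 mm from the middle of the handle towards the blade; axes as at the handle.
- pill_box: The pill box as a whole; origin at the centre of its underside; axes as at its centre.
- nail_clipper: Steel nail clipper, 58 mm, in the organiser's tray. Leave alone.
- hair_clip: Tortoiseshell acrylic hair clip, 84 mm, in the organiser's tray. Leave alone.
- ring_dish: White ceramic ring dish, 96 mm across, with a 48 mm high cone in the middle, on the shelf. Leave alone.
- mirror: Round chrome hand mirror lying on the shelf, 116 mm across with a handle, 220 mm in all. Leave alone.
- polish_tin: Flat round shoe-polish tin, 79 mm across, 25 mm high, on the shelf. Leave alone.
- clothes_brush: Wooden clothes brush, 165 by 50 by 33 mm, on the shelf. Leave alone.
Things that resemble listed ones, but are neither listed nor needed, are in the scene too. Of the things that look like the shoehorn, the largest one is meant.

How it is judged (in metres and radians):
On the way:
1. the pill box lies flat and square in the recess of the deck and has been let go (x of pill_box_centre in the frame of recess between -0.004 and 0.004 m and y of pill_box_centre in the frame of recess between -0.004 and 0.004 m and z of pill_box_centre in the frame of recess between 0.01 and 0.0155 m and angle between pill_box's own z axis and vertical below 0.05 rad and angle between the x axis of pill_box and the y axis of organiser, either way round below 0.06 rad and contact force between the fingers and pill_box below 0.1 N and linear speed of pill_box below 0.02 m/s), for 0.3 s.
At the end, for the whole second after the job is handed in: Shoehorn held still (under 3 cm/s) by the fingers, touching neither organiser nor pill box, both ends over 121 mm above the shelf (47 mm above the deck). Pill box let go in the recess: centre within 4 mm, height within 2.5 mm, 0.06 rad of square, 0.05 rad of level (all of step 1 and height (world z) of each of shoehorn_top_end, shoehorn_blade_tip above 0.121 m and contact force between the fingers and shoehorn above 1 N and contact force between shoehorn and organiser below 0.1 N and contact force between shoehorn and pill_box below 0.1 N and linear speed of shoehorn below 0.03 m/s and angular speed of shoehorn below 0.3 rad/s); the arm keeps its last pose, push and grip.
It fails at once if the nail clipper or the hair clip is moved by more than 3 cm (distance of any of nail_clipper, hair_clip from where it was at the start of the episode above 0.03 m).
It fails at once if the ring dish, mirror, polish tin or clothes brush is moved by more than 3 cm (distance of any of ring_dish, mirror, polish_tin, clothes_brush from where it was at the start of the episode above 0.03 m).
It also fails if it takes over 56 s, if anything falls off the work surface, if the arm or the gripper's body presses on something with over 40 N, if the wrist force passes 120 N, or if a joint passes its speed limit or range.

### The arm

A 6-joint arm with a two-finger parallel gripper is mounted at the origin on the work surface. World frame = base frame: x ahead of the robot, y to its left, z up, the work surface at z = 0. Lengths are in mm, angles in degrees, forces in N, time in s.
With the tool pointing down it reaches from about 350 to 850 mm from the base axis. Payload 8.1 kg.
Tool frame: the origin (TCP) lies midway between the tips of the shut fingers; the grasp point (between the pads) lies 19 mm behind it; z points along the fingers, y is the line along which they close (so a half turn about z gives the same grasp; the last joint's range is limited). The gripper opens to 85 mm and grips with 20 to 120 N. Pads are 22 mm wide; open, the fingers measure 114 mm over their backs; the gripper's body (76 mm by 85 mm) begins 54 mm behind the grasp point. The pads swing forward as they close: fully open they stand 13 mm farther back than shut.
Start: joints at [67.242, 7.471, 85.268, -0, 87.261, -4.893], TCP at [184.042, 571.081, 231.292] pointing down, gripper open.
Joint ranges: [-169.43, 169.43], [-51.17, 129.36], [1.28, 143.12], [-76.62, 256.62], [0, 156.53], [-152.29, 152.29]. Speed limits (degrees/s): [136.94, 136.94, 159.86, 180, 180, 180].

### API

Orientations are given as [roll, pitch, yaw] about the fixed x, y, z axes, in that order (R = Rz(yaw) Ry(pitch) Rx(roll)).
In Python, from bench import r gives the robot as it stands. The module is installed in compiled form; this text tells all that it offers.
- The arm moves only by the tool jog_arm, never from a script. Its argument "rows" is a list of rows, each a list of 2 entries, a list of its own where there are three numbers: the shift along the tool's x, y, z in mm, then the turn, a rotation vector about the tool's x, y, z in rad. A call has 1 to 10 rows; each row is the pose to reach, as a shift and turn from the pose commanded when the call began, along the tool's axes at that moment; what a row does not reach only later rows make up. A row lasts 1/10 s, in which the tool goes at most 50 mm and 8.59 degrees, less where a joint would pass 70% of its speed; a pose out of reach is approached as far as the arm can. A call with a gripper value outside its range is refused whole. "grip" is the finger opening in mm, from 0 to 85.4, set as the call begins (left out, the last holds). The fingers move at their own pace and stop on an object; "force" is the grip in N (left out, the last holds). Time passes only in rows, so rows that repeat a pose let the fingers close. It gives the time, the measured TCP pose, the force, the opening and the grip force at its end, in the units of the state.
- r.sense(): the state, without advancing time (a new reading comes with each control period).
- r.snapshot(name): name is "scene" or "top" or "wrist"; returns (picture, depth): 420x560x3 uint8, blue, green, red; 420x560 float32, mm along the optical axis (not along the pixel's ray), 0 where there is no reading.
- r.camera_params(name): a dict with "fx", "fy", "cx", "cy" (pixels), "pose" (4x4, takes a point from camera to world coordinates); the wrist camera has in their place "tool_from_camera" (4x4, takes a point from camera to tool coordinates, whose origin is the TCP and whose axes are the flange's). Camera axes: x right, y down, z forward; pixel columns grow to the right and rows downward; lengths in mm; the calibration is good to about 2 mm. A picture is of the moment at which its call begins: read the wrist's pose just before it. camera_params takes no time and is no camera call.
- r.hand_in(): hands the job in; it is judged then, once.
The state is a dict: "time": time; "joint_pos": joint angles; "qd": joint speeds; "joint_efforts": joint torques, N m; "tool_pos": TCP position; "tcp_rot": TCP orientation; "ft_force": force on the tool from outside, world axes, zero at the start; "wrist_torque": the same for the moment, N m; "finger_gap": finger opening in mm; "grip_force": force on a finger pad.
Only numpy, scipy, OpenCV 4.12 (cv2) and the standard library are available. Lean on these libraries where they do the work, as an engineer would, in place of code of your own. Each camera call takes 0.05 s, during which the arm holds its last target. There are 200 camera calls.

## Working session

There is one attempt and no reset: what is moved stays moved. The work goes in short steps, Python scripts to look and compute and a tool call to move; the robot and the scene stay as the last step left them, time stands still between calls to the robot, and variables do not carry over. Pictures are saved under pics/ and viewed, at most 10 in all, crops included, and the job is handed in when it is done.

Besides the shell and the picture viewer there is one more tool, called by a JSON object that holds its "fn" and its "kwargs". jog_arm: Moves the arm, as the interface text tells. Its arguments: {"type":"object","properties":{"rows":{"type":"array"},"grip":{"type":"number"},"force":{"type":"number"}},"required":["rows"]}

```bash
mkdir -p pics; python3 - <<'E'
from bench import r
import cv2,numpy as np
print(r.sense())
for n in ["scene","top"]:
    p,d=r.snapshot(n); cv2.imwrite(f"pics/{n}0.png",p); np.save(f"{n}0.npy",d)
    c=r.camera_params(n); print(n,c)
print(r.camera_params("wrist"))
E
```

```text
{'time': 0.0, 'joint_pos': array([ 6.72425746e+01,  7.51442038e+00,  8.53308108e+01,  2.05549337e-03,
        8.72617858e+01, -4.89359209e+00]), 'qd': array([-0.07654342,  0.05968479,  0.01428613,  0.08143118, -0.04863375,
       -0.03446285]), 'joint_efforts': array([-3.15662321e-03, -5.69404614e+01, -5.00545478e+01, -5.64530455e-04,
        1.46719714e-02,  1.06127305e-05]), 'tool_pos': array([183.80756139, 570.56355528, 230.23692952]), 'tcp_rot': array([-1.79893548e+02, -1.11746116e-02,  1.62136056e+02]), 'ft_force': array([-0.32391703, -0.5960098 , -0.46434408]), 'wrist_torque': array([0.02550677, 0.01655738, 0.04203791]), 'grip_force': 0.0, 'finger_gap': 85.4893298174073}
scene {'fx': 508.75085592380657, 'fy': 508.75085592380657, 'cx': 278.9532835481162, 'cy': 212.4441317455989, 'pose': array([[ 5.20334358e-02,  7.74089281e-01, -6.30934471e-01,
         1.34343798e+03],
       [ 9.98490615e-01, -2.92057399e-02,  4.65136214e-02,
        -5.56758580e+01],
       [ 1.75787876e-02, -6.32402412e-01, -7.74440557e-01,
         1.06383844e+03],
       [ 0.00000000e+00,  0.00000000e+00, 
[... 267 characters left out ...]
-01,  2.71984226e-02,  2.08161660e-03,
         2.63978990e+01],
       [-4.71081915e-03, -9.69645095e-02, -9.95276691e-01,
         1.49641249e+03],
       [ 0.00000000e+00,  0.00000000e+00,  0.00000000e+00,
         1.00000000e+00]])}
{'fx': 337.8876793493829, 'fy': 337.8876793493829, 'cx': 278.7355742951781, 'cy': 213.73253242226147, 'tool_from_camera': array([[ 3.45815551e-04, -9.65535631e-01, -2.60270678e-01,
         6.53165987e+01],
       [ 9.99999173e-01,  1.15761397e-05,  1.28573104e-03,
         3.34246546e-01],
       [-1.23840620e-03, -2.60270908e-01,  9.65534837e-01,
        -1.43151463e+02],
       [ 0.00000000e+00,  0.00000000e+00,  0.00000000e+00,
         1.00000000e+00]])}
```

View pics/scene0.png

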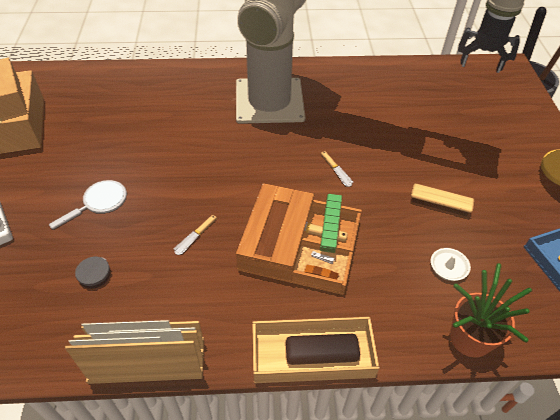

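View pics/top0.png

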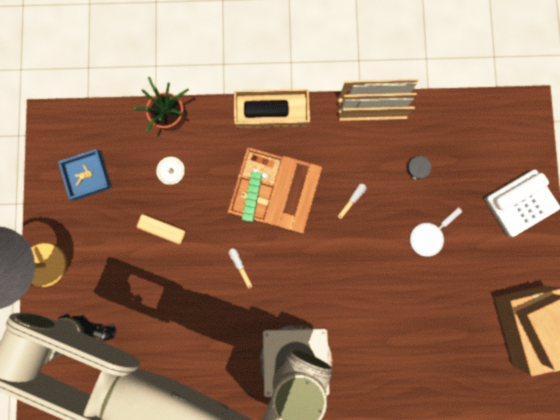

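Scene view: the green pill box is at (332,222) over the bay. Shoehorn candidates are the small ones on the shelf at (195,235) and (337,168), and the handle in the bay at about (325,232), which is the one in the well. Next, one close crop.

```bash
python3 - <<'E'
import cv2
p=cv2.imread("pics/scene0.png")[175:300,230:370]
q=cv2.imread("pics/top0.png")[140:240,220:330]
cv2.imwrite("pics/c1.png",cv2.resize(p,None,fx=4.8,fy=4.8,interpolation=cv2.INTER_CUBIC))
cv2.imwrite("pics/c2.png",cv2.resize(q,None,fx=6,fy=6,interpolation=cv2.INTER_CUBIC))
E
```

```text
(no output)
```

View pics/c1.png

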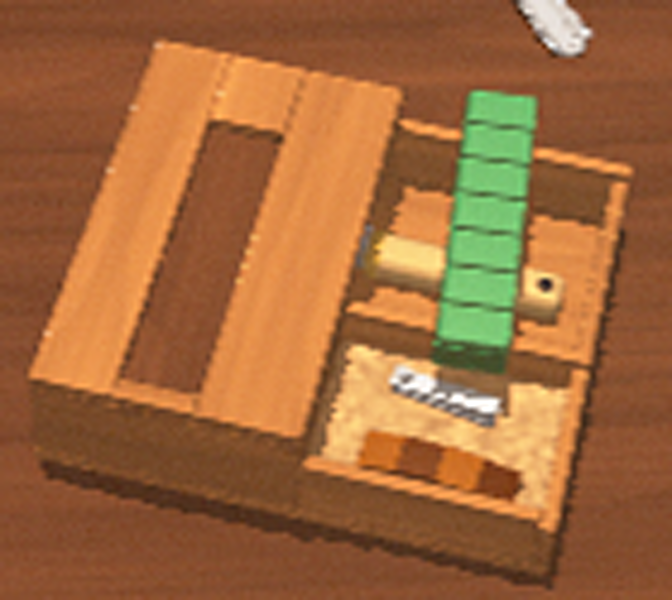

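View pics/c2.png

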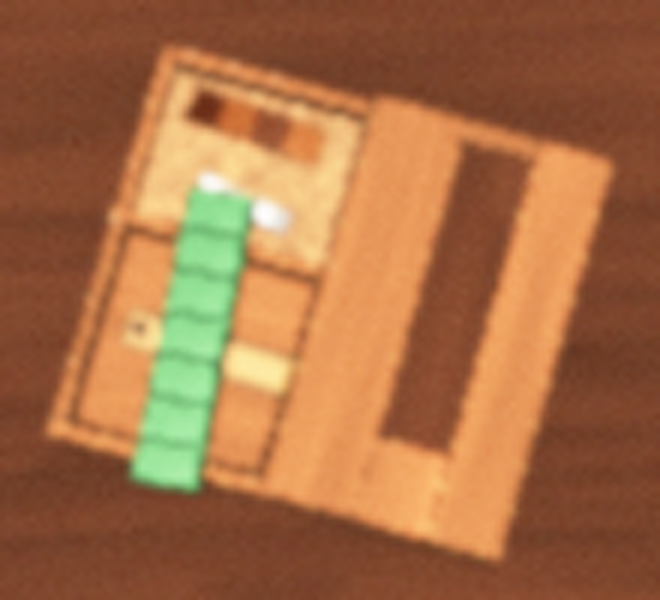

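The shoehorn in the well is confirmed by its large handle with a hole at crop (545,285). Next I fit the organiser, box and handle poses from these pixels.

```bash
cat > h.py <<'E'
import numpy as np
from bench import r
from scipy.spatial.transform import Rotation as R
def ray(K,T,u,v,z):
    d=T[:3,:3]@np.array([(u-K['cx'])/K['fx'],(v-K['cy'])/K['fy'],1]); o=T[:3,3]
    return o+d*(z-o[2])/d[2]
def fit(P,Q): # Q = R P + t
    P=np.array(P,float);Q=np.array(Q)[:,:2];p=P-P.mean(0);q=Q-Q.mean(0)
    a=np.arctan2((p[:,0]*q[:,1]-p[:,1]*q[:,0]).sum(),(p*q).sum())
    M=np.array([[np.cos(a),-np.sin(a)],[np.sin(a),np.cos(a)]]);t=Q.mean(0)-M@P.mean(0)
    return a,M,t,Q-(P@M.T+t)
def tcp():
    s=r.sense();T=np.eye(4);T[:3,:3]=R.from_euler('xyz',s['tcp_rot'],degrees=True).as_matrix();T[:3,3]=s['tool_pos'];return s,T
E
python3 - <<'E'
from h import *
np.set_printoptions(precision=1,suppress=True)
cs,ct=r.camera_params("scene"),r.camera_params("top")
S=lambda u,v,z:ray(cs,cs['pose'],230+u/4.8-.4,175+v/4.8-.4,z)
T=lambda u,v,z:ray(ct,ct['pose'],220+u/6-.4,140+v/6-.4,z)
O=[(-133,117),(-133,-117),(5,-117),(5,117)];Rr=[(-91,69),(-49,69),(-49,-105),(-91,-105)]
f=fit(O+Rr,[S(158,42,74),S(35,378,74),S(298,436,74),S(402,90,74),S(207,122,74),S(283,138,74),S(203,396,74),S(118,380,74)])
g=fit(O+Rr[:0],[T(500,558,74),T(610,160,74),T(372,98,74),T(268,487,74)])
for a,M,t,e in (f,g):
    print(np.degrees(a),t,'recess',M@[-70,-18]+t,'bay',M@[65,49]+t);print(e)
ds,dt=np.load("scene0.npy"),np.load("top0.npy")
for nm,pts,F in(("S",[(470,92),(537,97),(512,350),(437,345)],S),("T",[(130,482),(200,490),(250,192),(190,182)],T)):
    w=np.array([F(u,v,76) for u,v in pts]);print(nm,'box',w.mean(0),w[:,:2])
    d=(w[0]+w[1]-w[2]-w[3])/2;print('len',np.linalg.norm(d),'ang',np.degrees(np.arctan2(d[1],d[0])))
a,b=S(378,252,22),S(562,298,22);print('handle',a,b,np.degrees(np.arctan2(*(b-a)[1::-1])))
E
```

```text
72.76106765105969 [586.5  57.2] recess [582.9 -15. ] bay [559.  133.8]
[[ 1.3  0.8]
 [-1.4  2.9]
 [-3.3 -2.3]
 [ 0.3 -0.3]
 [ 1.7 -0.8]
 [ 2.  -1. ]
 [-0.9  0.9]
 [ 0.4 -0.2]]
73.05771143552211 [585.7  57.1] recess [582.5 -15.1] bay [557.7 133.5]
[[ 0.3  1.2]
 [-1.2  0.4]
 [-2.2  1.5]
 [ 3.1 -3. ]]
S box [566.3 133.2  76. ] [[481.  132.7]
 [485.9 168.4]
 [651.4 134.4]
 [646.9  97.4]]
len 169.25714200807155 ang 168.18993430285678
T box [564.1 133.   76. ] [[483.  169.5]
 [477.5 130.7]
 [644.6  99.2]
 [651.2 132.8]]
len 171.06374778632738 ang 168.5091980260303
handle [546.4  80.4  22. ] [581.  175.6  22. ] 70.05339362226236
```

```bash
cat >> h.py <<'E'
def go(x,y,z,yaw,tilt=0):
    """shift/turn to a tool-down pose; tilt = turn about tool y after yaw (deg)"""
    s,T=tcp();G=R.from_euler('xyz',[180,0,yaw],degrees=True)*R.from_euler('y',tilt,degrees=True)
    Q=R.from_matrix(T[:3,:3])
    print('t',s['time'],'F',s['ft_force'].round(1),'gap',round(s['finger_gap'],1),'tcp',T[:3,3].round(1),s['tcp_rot'].round(2),
     'shift',Q.inv().apply(np.array([x,y,z])-T[:3,3]).round(1),'turn',(Q.inv()*G).as_rotvec().round(4))
def wsnap(n):
    import cv2
    s,T=tcp();p,d=r.snapshot("wrist");cv2.imwrite(f"pics/{n}.png",p);c=r.camera_params("wrist")
    np.savez(n,T=T@c['tool_from_camera'],d=d);return p,d
def wray(n,u,v,z): return ray(r.camera_params("wrist"),np.load(n+'.npz')['T'],u,v,z)
E
python3 -c "
from h import *
go(565,133,200,168.4)"
```

```text
t 0.1 F [-0.2  0.4  0.4] gap 85.2 tcp [183.8 570.6 230.3] [-1.7990e+02 -1.0000e-02  1.6214e+02] shift [-497.  -299.5   30.8] turn [-0.0018 -0.0002 -0.1093]
```

{"fn": "jog_arm", "kwargs": {"rows": [[[-42,-25,0],[0,0,0]],[[-84,-50,0],[0,0,-0.03]],[[-126,-75,0],[0,0,-0.05]],[[-168,-100,0],[0,0,-0.07]],[[-210,-125,0],[0,0,-0.09]],[[-252,-150,10],[0,0,-0.109]],[[-294,-175,15],[0,0,-0.109]],[[-336,-200,20],[0,0,-0.109]],[[-378,-225,25],[0,0,-0.109]],[[-420,-250,30],[0,0,-0.109]]]}}

```text
time: 1.1
tool_pos: [507.9, 202.4, 200.8]
tcp_rot: [-180.0, -0.0, 168.4]
ft_force: [0.7, 0.7, -0.8]
finger_gap: 85.3
grip_force: 0.0
```

```bash
python3 -c "
from h import *
go(565,133,200,168.4)"
```

```text
t 1.1 F [ 0.7  0.7 -0.8] gap 85.3 tcp [507.9 202.4 200.8] [-1.7999e+02 -2.0000e-02  1.6838e+02] shift [-69.9 -56.5   0.8] turn [-0.0001 -0.0004 -0.0004]
```

{"fn": "jog_arm", "kwargs": {"rows": [[[-40,-40,0],[0,0,0]],[[-72,-95,0],[0,0,0]],[[-72,-95,0],[0,0,0]],[[-72,-95,0],[0,0,0]],[[-72,-95,0],[0,0,0]],[[-72,-95,0],[0,0,0]]]}}

```text
time: 1.7
tool_pos: [558.0, 97.8, 201.0]
tcp_rot: [180.0, -0.0, 168.4]
ft_force: [-0.1, 0.1, 0.3]
finger_gap: 85.5
grip_force: 0.0
```

```bash
python3 -c "
from h import *
import cv2
p,d=wsnap('w1'); cv2.imwrite('pics/w1b.png',cv2.resize(p,(784,588),interpolation=cv2.INTER_CUBIC))
print(tcp()[1].round(2))"
```

```text
[[-9.8000e-01  2.0000e-01 -0.0000e+00  5.5799e+02]
 [ 2.0000e-01  9.8000e-01  0.0000e+00  9.8030e+01]
 [ 0.0000e+00  0.0000e+00 -1.0000e+00  2.0116e+02]
 [ 0.0000e+00  0.0000e+00  0.0000e+00  1.0000e+00]]
```

View pics/w1b.png

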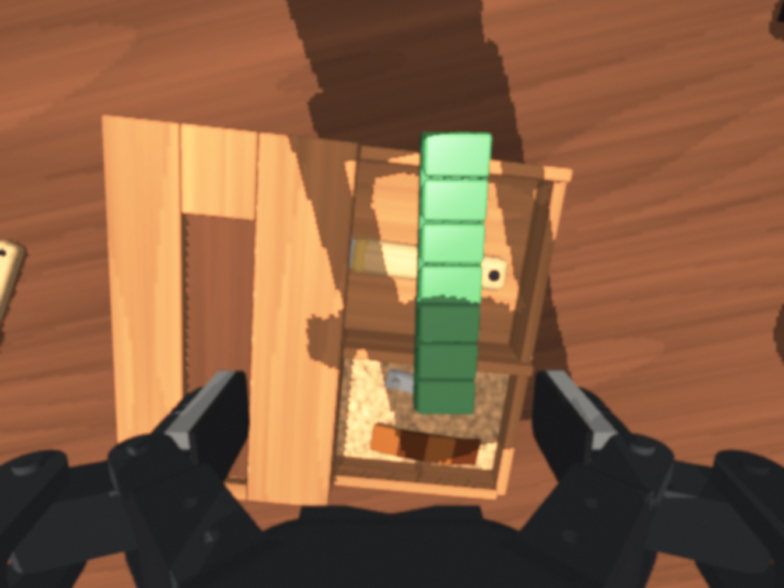

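```bash
python3 - <<'E'
from h import *
np.set_printoptions(precision=1,suppress=True)
W=lambda u,v,z:wray('w1',(u+.5)/1.4-.5,(v+.5)/1.4-.5,z)
P=[(-91,69),(-49,69),(-133,117),(5,117),(5,-117),(-49,-105)]
q=[W(181,214,74),W(255,219,74),W(103,116,74),W(358,145,74),W(330,503,74),W(246,482,74)]
a,M,t,e=fit(P,q);print(np.degrees(a),'recess',M@[-70,-18]+t,'bay',M@[65,49]+t);print(e)
w=np.array([W(u,v,76) for u,v in[(422,133),(491,133),(473,413),(415,411)]]);print(w)
d=(w[0]+w[1]-w[2]-w[3])/2;print(w.mean(0),np.linalg.norm(d),np.degrees(np.arctan2(d[1],d[0])))
d=np.load('w1.npz')['d'];print(d[150,325],d[200,325],d[200,210], d[200,150])
h=W(493,275,26);b=W(353,256,26);print('handle hole',h,'joint',b,np.degrees(np.arctan2(*(h-b)[1::-1])))
go(565,133,120,168.4)
E
```

```text
72.60654621098634 recess [581.1 -14.3] bay [557.5 134.5]
[[ 1.1 -0.4]
 [-0.4 -0.3]
 [ 1.6  0.7]
 [ 2.  -0.5]
 [-2.5  1.5]
 [-1.8 -1. ]]
[[477.7 132.2  76. ]
 [485.1 168.5  76. ]
 [647.7 133.1  76. ]
 [639.   97.7  76. ]]
[562.4 132.9  76. ] 165.6245735398944 167.82557059253867
264.33426 275.47784 274.21033 284.18118
handle hole [575.2 167.   26. ] joint [543.1  75.7  26. ] 70.61000417574832
t 1.75 F [-1.1 -0.  -0. ] gap 85.6 tcp [558.   98.  201.2] [180.   -0.  168.5] shift [ 0.1 35.6 81.2] turn [ 0. -0.  0.]
```

{"fn": "jog_arm", "kwargs": {"rows": [[[2,35,0],[0,0,0.005]],[[2,35,40],[0,0,0.005]],[[2,35,80],[0,0,0.005]],[[2,35,110],[0,0,0.005]],[[2,35,125],[0,0,0.005]],[[2,35,135],[0,0,0.005]],[[2,35,144],[0,0,0.005]],[[2,35,144],[0,0,0.005]],[[2,35,144],[0,0,0.005]]], "grip": 62}}

```text
time: 2.65
tool_pos: [564.5, 131.6, 58.6]
tcp_rot: [180.0, 0.1, 168.1]
ft_force: [1.1, -0.0, 0.9]
finger_gap: 62.1
grip_force: 0.0
```

{"fn": "jog_arm", "kwargs": {"rows": [[[0,0,0],[0,0,0]],[[0,0,0],[0,0,0]],[[0,0,0],[0,0,0]],[[0,0,0],[0,0,0]],[[0,0,0],[0,0,0]],[[0,0,0],[0,0,0]],[[0,0,0],[0,0,0]],[[0,0,0],[0,0,0]]], "grip": 30, "force": 25}}

```text
time: 3.45
tool_pos: [564.6, 131.5, 58.7]
tcp_rot: [180.0, 0.1, 168.1]
ft_force: [-1.0, -0.0, 6.1]
finger_gap: 37.6
grip_force: 26.0
```

{"fn": "jog_arm", "kwargs": {"rows": [[[0,0,-15],[0,0,0]],[[0,0,-35],[0,0,0]],[[0,0,-60],[0,0,0]],[[0,0,-60],[0,0,0]],[[0,0,-60],[0,0,0]]]}}

```text
time: 3.95
tool_pos: [564.2, 131.5, 118.5]
tcp_rot: [180.0, 0.1, 168.1]
ft_force: [-0.4, -0.0, -0.4]
finger_gap: 37.8
grip_force: 25.2
```

```bash
python3 -c "
from h import *
go(582.2,-14.8,105,162.8)"
```

```text
t 3.95 F [-0.4 -0.  -0.4] gap 37.8 tcp [564.2 131.5 118.5] [1.7996e+02 1.1000e-01 1.6809e+02] shift [ -47.7 -139.5   13.5] turn [0.0008 0.0019 0.0924]
```

{"fn": "jog_arm", "kwargs": {"rows": [[[-12,-35,0],[0,0,0.02]],[[-24,-70,0],[0,0,0.05]],[[-36,-105,0],[0,0,0.08]],[[-48,-139.5,5],[0,0.002,0.092]],[[-48,-139.5,13.5],[0,0.002,0.092]],[[-48,-139.5,13.5],[0,0.002,0.092]],[[-48,-139.5,13.5],[0,0.002,0.092]],[[-48,-139.5,13.5],[0,0.002,0.092]]]}}

```text
time: 4.75
tool_pos: [581.5, -13.8, 103.7]
tcp_rot: [180.0, -0.1, 162.9]
ft_force: [0.5, -0.4, -0.3]
finger_gap: 37.8
grip_force: 25.4
```

```bash
python3 -c "
from h import *
import cv2
p,d=wsnap('w2'); cv2.imwrite('pics/w2b.png',cv2.resize(p,(784,588),interpolation=cv2.INTER_CUBIC))
go(582.2,-14.8,105,162.8)"
```

```text
t 4.8 F [ 0.3  0.3 -1.1] gap 37.3 tcp [581.7 -13.8 103.9] [ 1.8000e+02 -1.2000e-01  1.6291e+02] shift [-0.7 -0.8 -1.1] turn [ 0.    -0.002  0.002]
```

View pics/w2b.png

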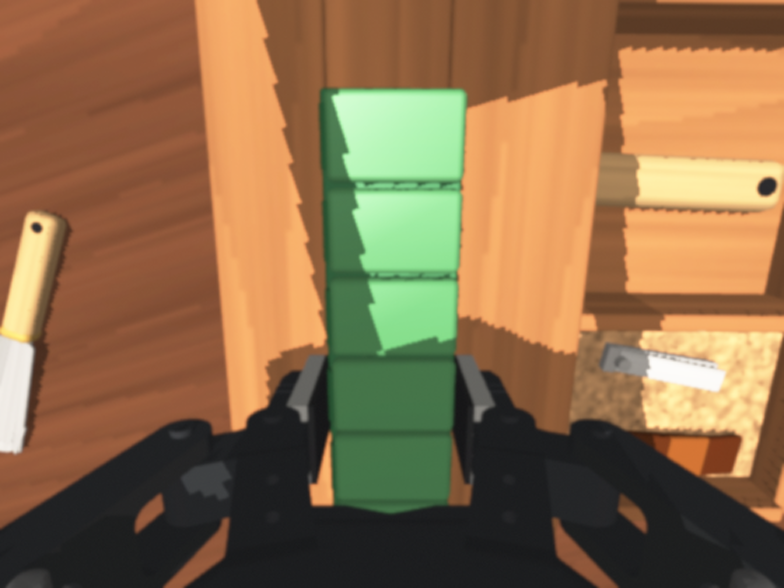

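```bash
python3 - <<'E'
from h import *
np.set_printoptions(precision=2,suppress=True)
s,T=tcp(); Ti=np.linalg.inv(T)
tl=lambda p:(Ti@np.append(p,1))[:3]
W=lambda u,v,z:tl(wray('w2',(u+.5)/1.4-.5,(v+.5)/1.4-.5,z))
for n,a,b in(('-133',(197,5),(232,430)),('-91',(325,5),(326,80)),('-49',(452,5),(450,85)),('5',(620,5),(571,425))):
    p,q=W(*a,74),W(*b,74);print(n,p,q,'yaw err',np.degrees(np.arctan2(q[1]-p[1],q[0]-p[0])))
for z in(119,121,123):print('box end',W(322,90,z),W(466,90,z), W(335,500,z),W(450,500,z))
for c in [(581.1,-14.3),(582.9,-15),(582.5,-15.1)]: print('recess in tool',tl(np.array([*c,66])))
print(np.load('w2.npz')['d'][100,280])
E
```

```text
-133 [117.79 -62.24  30.16] [-36.25 -64.14  29.85] yaw err -179.2906582030543
-91 [117.82 -20.72  30.17] [ 95.41 -21.17  30.12] yaw err -178.83256608476177
-49 [117.85  20.5   30.17] [93.87 20.64 30.12] yaw err 179.676154275659
5 [117.88  75.07  30.17] [-34.04  74.14  29.86] yaw err -179.65276667690446
box end [ 85.3  -16.66 -14.9 ] [ 85.32  19.4  -14.9 ] [-34.5  -17.   -15.14] [-34.53  19.31 -15.14]
box end [ 84.99 -16.4  -16.9 ] [ 85.01  19.1  -16.9 ] [-32.94 -16.73 -17.14] [-32.96  19.01 -17.14]
box end [ 84.68 -16.13 -18.9 ] [ 84.7  18.8 -18.9] [-31.38 -16.46 -19.13] [-31.4   18.72 -19.13]
recess in tool [ 0.4  -0.64 37.93]
recess in tool [-1.52 -0.78 37.93]
recess in tool [-1.17 -0.99 37.93]
119.71849
```

{"fn": "jog_arm", "kwargs": {"rows": [[[-1.5,-2,0],[0,0,0.007]],[[-1.5,-2,10],[0,0,0.007]],[[-1.5,-2,16],[0,0,0.007]],[[-1.5,-2,19],[0,0,0.007]],[[-1.5,-2,21],[0,0,0.007]],[[-1.5,-2,23],[0,0,0.007]],[[-1.5,-2,25],[0,0,0.007]],[[-1.5,-2,25],[0,0,0.007]]]}}

```text
time: 5.6
tool_pos: [582.4, -17.3, 78.6]
tcp_rot: [-180.0, -0.1, 162.4]
ft_force: [-0.1, 0.1, -1.3]
finger_gap: 37.4
grip_force: 25.4
```

{"fn": "jog_arm", "kwargs": {"rows": [[[0,0,1],[0,0,0]],[[0,0,2],[0,0,0]],[[0,0,3],[0,0,0]],[[0,0,3.5],[0,0,0]],[[0,0,3.5],[0,0,0]]]}}

```text
time: 6.1
tool_pos: [582.5, -17.3, 75.2]
tcp_rot: [-180.0, -0.1, 162.4]
ft_force: [0.6, -0.3, -1.0]
finger_gap: 37.5
grip_force: 25.4
```

{"fn": "jog_arm", "kwargs": {"rows": [[[0,0,0.6],[0,0,0]],[[0,0,1.2],[0,0,0]],[[0,0,1.2],[0,0,0]]]}}

```text
time: 6.4
tool_pos: [582.7, -17.3, 74.7]
tcp_rot: [-180.0, -0.1, 162.4]
ft_force: [-3.6, -0.0, 5.5]
finger_gap: 37.7
grip_force: 26.0
```

{"fn": "jog_arm", "kwargs": {"rows": [[[0,0,0],[0,0,0]],[[0,0,0],[0,0,0]],[[0,0,0],[0,0,0]],[[0,0,0],[0,0,0]],[[0,0,-30],[0,0,0]],[[0,0,-70],[0,0,0]],[[0,0,-110],[0,0,0]],[[-20,60,-110],[0,0,0]],[[-20,70,-110],[0,0,0]],[[-20,70,-110],[0,0,0]]], "grip": 50}}

```text
time: 7.4
tool_pos: [624.0, 45.9, 184.4]
tcp_rot: [179.9, -0.1, 162.6]
ft_force: [-1.1, 0.2, -0.6]
finger_gap: 50.2
grip_force: 0.0
```

```bash
python3 -c "
from h import *
import cv2
p,d=wsnap('w3'); cv2.imwrite('pics/w3b.png',cv2.resize(p,(784,588),interpolation=cv2.INTER_CUBIC))
go(582.2,-14.8,105,162.8)"
```

```text
t 7.45 F [-0.   0.2 -0.6] gap 50.2 tcp [623.1  44.4 183.7] [-1.7998e+02 -1.4000e-01  1.6254e+02] shift [ 21.1 -68.7  78.8] turn [-0.0003 -0.0024 -0.0045]
```

View pics/w3b.png

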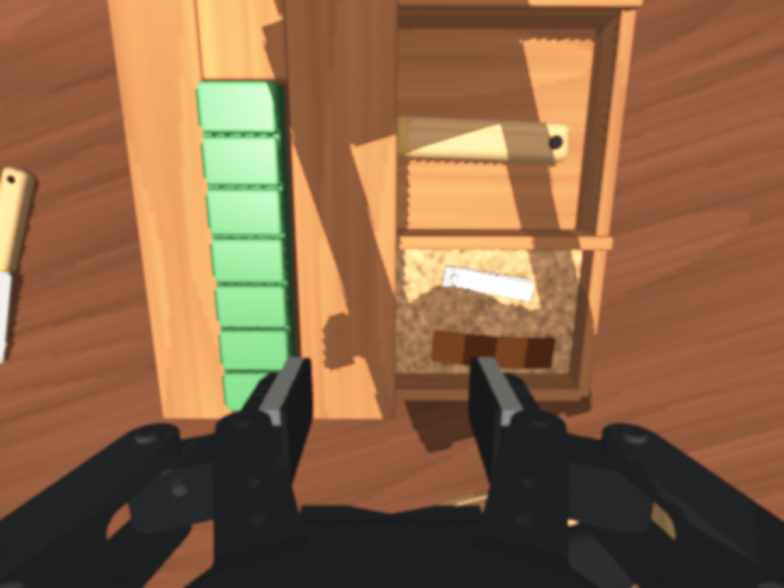

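The box appears seated flat in the recess, with its top edge flush at (200,83)–(278,83). The handle runs from (400,138) to (568,143), with the hole at (556,143). Next I check the box height and locate the handle.

```bash
python3 - <<'E'
from h import *
np.set_printoptions(precision=1,suppress=True)
f=np.load('w3.npz');c=r.camera_params("wrist")
def P(u,v):
    u=(u+.5)/1.4-.5;v=(v+.5)/1.4-.5;d=np.median(f['d'][int(v)-1:int(v)+3,int(u)-1:int(u)+3])
    return f['T'][:3,:3]@(d*np.array([(u-c['cx'])/c['fx'],(v-c['cy'])/c['fy'],1]))+f['T'][:3,3]
for q in[(215,110),(262,110),(240,210),(265,210),(235,350),(270,350),(150,200),(340,200)]:print(q,P(*q))
print('handle')
for q in[(415,130),(450,139),(500,140),(540,142)]:print(q,P(*q))
W=lambda u,v,z:wray('w3',(u+.5)/1.4-.5,(v+.5)/1.4-.5,z)
for q in[(400,120),(400,158),(556,143),(568,126),(568,160)]:print(q,W(*q,22))
M=lambda:0
for a,t in((72.7,(585.9,57.1)),):
    a=np.radians(a);
    print('bay pts',[np.array(t)+np.array([[np.cos(a),-np.sin(a)],[np.sin(a),np.cos(a)]])@p for p in((5,49),(125,49),(65,-11),(65,109))])
E
```

```text
(215, 110) [510.9  -3.3  92.2]
(262, 110) [517.4  17.4  91.8]
(240, 210) [557.   -9.6  91.9]
(265, 210) [560.6   2.1  92. ]
(235, 350) [624.3 -39.9  91.6]
(270, 350) [629.8 -22.1  92. ]
(150, 200) [537.7 -58.2  74.5]
(340, 200) [567.5  36.8  74.7]
handle
(415, 130) [543.   87.7  26.5]
(450, 139) [554.2 106.5  26.3]
(500, 140) [563.8 135.1  26.8]
(540, 142) [572.2 158.1  26.3]
(400, 120) [534.5  81.   22. ]
(400, 158) [555.6  74.5  22. ]
(556, 143) [575.9 168.6  22. ]
(568, 126) [568.4 177.7  22. ]
(568, 160) [587.9 173.6  22. ]
bay pts [array([540.6,  76.4]), array([576.3, 191. ]), array([615.7, 115.9]), array([501.2, 151.6])]
```

```bash
python3 -c "
from h import *
go(562.5,127,150,71)"
```

```text
t 7.45 F [-0.   0.2 -0.6] gap 50.2 tcp [623.1  44.4 183.7] [-1.7998e+02 -1.4000e-01  1.6254e+02] shift [82.5 60.6 33.9] turn [-0.0021 -0.0017  1.5977]
```

{"fn": "jog_arm", "kwargs": {"rows": [[[8,6,0],[0,0,0.14]],[[16,12,0],[0,0,0.28]],[[24,18,0],[0,0,0.42]],[[32,24,0],[0,0,0.56]],[[40,30,0],[0,0,0.7]],[[48,36,0],[0,0,0.84]],[[56,42,0],[0,0,0.98]],[[64,48,0],[0,0,1.12]],[[72,54,0],[0,0,1.26]],[[82,61,10],[0,0,1.4]]]}}

```text
time: 8.45
tool_pos: [563.5, 125.3, 175.2]
tcp_rot: [180.0, -0.0, 81.8]
ft_force: [-0.1, -0.0, 0.1]
finger_gap: 49.9
grip_force: 0.0
```

```bash
python3 -c "
from h import *
go(562.5,127,150,71)"
```

```text
t 8.45 F [-0.1 -0.   0.1] gap 49.9 tcp [563.5 125.3 175.2] [ 1.800e+02 -1.000e-02  8.181e+01] shift [ 1.5 -1.3 25.2] turn [ 0.     -0.0002  0.1887]
```

{"fn": "jog_arm", "kwargs": {"rows": [[[1.5,-1.3,12],[0,0,0.1]],[[1.5,-1.3,25],[0,0,0.185]],[[1.5,-1.3,25],[0,0,0.185]],[[1.5,-1.3,25],[0,0,0.185]],[[1.5,-1.3,25],[0,0,0.185]]]}}

```text
time: 8.95
tool_pos: [562.4, 127.4, 150.0]
tcp_rot: [-179.9, -0.0, 71.7]
ft_force: [0.2, -0.6, -0.8]
finger_gap: 49.8
grip_force: 0.0
```

```bash
python3 -c "
from h import *
import cv2
p,d=wsnap('w4'); cv2.imwrite('pics/w4b.png',cv2.resize(p,(784,588),interpolation=cv2.INTER_CUBIC))
go(562.5,127,11,71)"
```

```text
t 9.0 F [-0.2  0.5  0.2] gap 49.9 tcp [562.6 127.6 150.2] [-1.7996e+02 -2.0000e-02  7.1670e+01] shift [ -0.6   0.2 139.2] turn [-0.0007 -0.0004  0.0117]
```

View pics/w4b.png

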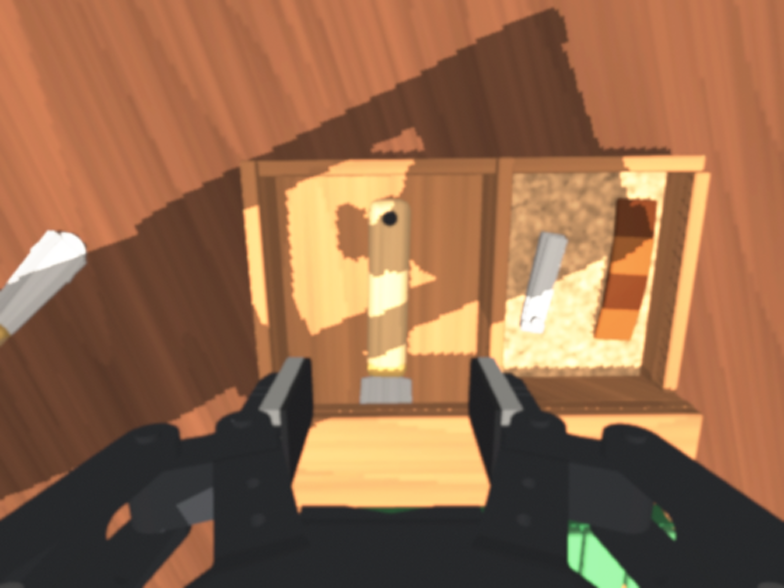

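{"fn": "jog_arm", "kwargs": {"rows": [[[0,0,40],[0,0,0.008]],[[0,0,80],[0,0,0.008]],[[0,0,105],[0,0,0.008]],[[0,0,120],[0,0,0.008]],[[0,0,130],[0,0,0.008]],[[0,0,135],[0,0,0.008]],[[0,0,138],[0,0,0.008]],[[0,0,138],[0,0,0.008]]]}}

```text
time: 9.8
tool_pos: [562.6, 128.1, 12.1]
tcp_rot: [-180.0, -0.0, 71.2]
ft_force: [0.6, -0.3, -0.5]
finger_gap: 49.6
grip_force: 0.0
```

{"fn": "jog_arm", "kwargs": {"rows": [[[0,0,0],[0,0,0]],[[0,0,0],[0,0,0]],[[0,0,0],[0,0,0]],[[0,0,0],[0,0,0]],[[0,0,0],[0,0,0]],[[0,0,0],[0,0,0]],[[0,0,0],[0,0,0]],[[0,0,0],[0,0,0]],[[0,0,0],[0,0,0]]], "grip": 12, "force": 70}}

```text
time: 10.7
tool_pos: [562.9, 128.2, 12.5]
tcp_rot: [180.0, -0.1, 71.2]
ft_force: [-1.6, -0.2, 6.0]
finger_gap: 22.2
grip_force: 70.6
```

{"fn": "jog_arm", "kwargs": {"rows": [[[0,0,-3],[0,0,0]],[[-0.3,0,-11.4],[0,0.048,0]],[[-1.1,0,-19.7],[0,0.096,0]],[[-2.2,0,-28],[0,0.144,0]],[[-3.8,0,-36],[0,0.192,0]],[[-3.8,0,-36],[0,0.192,0]],[[-3.8,0,-36],[0,0.192,0]],[[-3.8,0,-36],[0,0.192,0]]]}}

```text
time: 11.5
tool_pos: [560.3, 124.6, 46.7]
tcp_rot: [-179.8, -10.9, 71.1]
ft_force: [-0.0, -0.3, -1.1]
finger_gap: 22.5
grip_force: 69.7
```

{"fn": "jog_arm", "kwargs": {"rows": [[[6,0,0],[0,0,0]],[[18,0,0],[0,0,0]],[[32,0,0],[0,0,0]],[[46,0,0],[0,0,0]],[[60,0,0],[0,0,0]],[[74,0,0],[0,0,0]],[[88,0,0],[0,0,0]],[[102,0,0],[0,0,0]],[[116,0,0],[0,0,0]],[[130,0,0],[0,0,0]]]}}

```text
time: 12.5
tool_pos: [602.2, 246.2, 72.2]
tcp_rot: [-179.9, -11.0, 71.1]
ft_force: [0.7, 0.4, -1.0]
finger_gap: 22.1
grip_force: 69.7
```

{"fn": "jog_arm", "kwargs": {"rows": [[[12,0,0],[0,0,0]],[[20,0,-15],[0,0,0]],[[26,0,-40],[0,0,0]],[[31,0,-65],[0,0,0]],[[36,0,-90],[0,0,0]],[[41,0,-115],[0,0,0]],[[46,0,-140],[0,0,0]],[[51,0,-165],[0,0,0]],[[53,0,-175],[0,0,0]],[[53,0,-175],[0,0,0]]]}}

```text
time: 13.5
tool_pos: [609.5, 262.8, 257.0]
tcp_rot: [179.9, -11.1, 71.2]
ft_force: [0.6, -0.4, -0.2]
finger_gap: 22.1
grip_force: 69.7
```

{"fn": "jog_arm", "kwargs": {"rows": [[[0,0,0],[0,0,0]],[[0,0,0],[0,0,0]],[[0,0,0],[0,0,0]],[[0,0,0],[0,0,0]],[[0,0,0],[0,0,0]],[[0,0,0],[0,0,0]]]}}

```text
time: 14.1
tool_pos: [608.2, 262.6, 253.6]
tcp_rot: [-179.9, -11.0, 71.1]
ft_force: [-0.1, 0.0, -1.3]
finger_gap: 22.5
grip_force: 69.7
```

```bash
python3 -c "
from h import *
import cv2
go(600,250,250,71,11)
p,d=r.snapshot('scene');cv2.imwrite('pics/s2.png',cv2.resize(p[100:310,200:480],None,fx=2.8,fy=2.8,interpolation=cv2.INTER_CUBIC))"
```

```text
t 14.1 F [-0.1  0.  -1.3] gap 22.5 tcp [608.2 262.6 253.6] [-179.87  -10.98   71.12] shift [-15.   -3.7   0.8] turn [-0.0027  0.0004  0.0021]
```

View pics/s2.png

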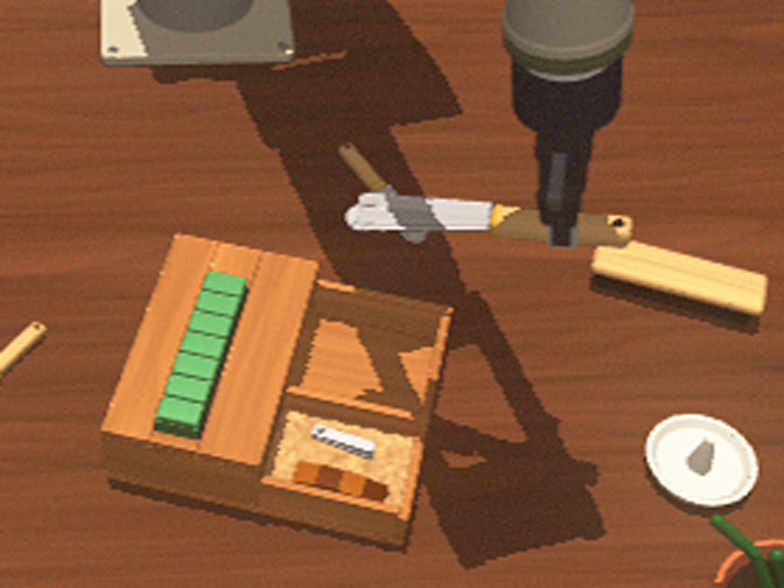

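The shoehorn is held clear in the air, with its blade at (400,213) and handle at (565,225). The pill box is in the recess at (203,350), and nothing else has been disturbed, so I'm handing in.

```bash
python3 -c "
from bench import r
print(r.hand_in())"
```

```text
the job is handed in; nothing more can be done
None
```

The job is handed in (the hand-in returned no verdict): the pill box was let go flat in the recess (lid tops measured at 92 mm, as they should be), and the shoehorn is held still in the gripper, its blade tip about 220 mm above the shelf by my estimate, with nothing else disturbed in the last picture.

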